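# Lock the crate lid and hold the hardness gauge on its red spot

## Task

At this recycling workshop, first lock the green crate's lid by swinging its steel hasp over the catch until it lies flat, and leave it so. Then take the orange hardness gauge out of its holder and hold it with its plunger tip on the red spot, square to the sloping lid, pressing gently until the plunger is about halfway in (never ramming it). Finish while still holding it there steadily, with the other loose things left where they are.

Things in the scene. Friction and masses are not known exactly. Their poses are not given: they have to be found in the camera images.
- crate: Green plastic crate fixed to the table, 232 (x) x 260 mm (y), yaw up to 0.3 rad; origin: centre of its underside, x away from the robot. Its shut, immovable yellow lid slopes 15 degrees, low edge towards the robot; lid top 100 mm high at the low edge, 165 mm at the high edge.
- lid: The crate's yellow lid, 252 x 218 mm, with a black 48 mm rail flush with it along its +y edge. Origin: on the top face, midway along the slope and across the crate. x points up the slope (away from the robot), y across it towards the hasp's hinge, z square out of the face.
- hasp (a joint): Steel hasp: strap 36 mm wide, 5 mm thick, 107 mm long, a red lip 10 mm high at its free end, hinged on the black rail about a line along the lid's x. 0 = closed, flat over the catch, reaching along the lid's -y; grows as it swings up and outwards, pi/2 = square to the lid, most 2.2. Starts at 1.2 to 1.9 and stays where it is left (stiff hinge, 0.08 N m).
- hasp_hinge (a point): On the hasp's hinge line, mid width, at x 35, y 112, z 6 mm in the lid's frame. Axes turn with the strap: -y along it to the free end, z out of the face that is uppermost when closed. The catch is a steel staple on the lid, 22 mm long across the slope, 21 mm high, centred 55 mm from the hinge, where the strap's slot (26 mm long) drops over it.
- hasp_end (a point): Point on the strap's face that is uppermost when closed, 90 mm from the hinge, mid width: where to push or press the hasp. Axes as the hinge point's.
- spot (a point): Centre of the red spot, a flat red disc 24 mm across with a white dot, on the lid's yellow face (blue discs are other test spots, not wanted). It is 35 mm down the slope from the lid's origin and 15 to 75 mm to the lid's -y side. Axes as the lid's: z square out of the face.
- gauge: Hardness gauge, about 0.14 kg: orange box 30 (x) x 26 (y) x 65 mm (z), round dial 34 mm across, 8 mm thick on its -x side, 48 mm up; below the box a steel foot 20 mm across, 15 mm long, then a brass plunger. Origin: centre of the foot's underside, z up; box from z 15 to 80 mm. Grip it across the y sides. Starts upright in the holder, dial roughly towards the robot.
- plunger (a joint): The gauge's brass plunger, 10 mm across: 0 = fully out, tip 14 mm below the foot; 0.012 m = fully in, tip 2 mm below the foot. Spring: 1.35 N to start it, rising 0.45 N per mm, about 4 N halfway, 6.75 N fully in.
- gauge_tip (a point): Flat end of the plunger, on the gauge's axis; z up the gauge.
- holder (a point): Centre of the top of the gauge's holder, a black block 56 x 56 mm, top 40 mm above the table, with a hole 26 mm wide in which the foot hangs and on whose rim the orange box rests; fixed on a grey tray 150 x 130 mm that lies on the table. Lift the gauge straight up at least 32 mm to clear it.
- block_a: Bystander: loose blue reference block 40 x 36 x 18 mm on the tray beyond the holder. Origin: underside.
- block_b: Bystander: loose red reference block 40 x 36 x 18 mm on the tray beyond the holder. Origin: underside.
- water_bottle: Bystander: pale translucent bottle with blue cap, 64 mm across, 200 mm tall, near the table's back. Origin: underside.
- spray_tin: Bystander: yellow tin 60 mm across, 140 mm tall, at the left. Origin: underside.
- paint_pot: Bystander: open red pot 70 mm across, 60 mm tall, at the right. Origin: underside.
- blue_cap: Bystander: blue bottle cap 30 mm across, 14 mm tall, between crate and tray. Origin: underside.
- scraper: Bystander: scraper with red handle lying on the table at the left, 280 mm long. Origin: middle of its underside.
Things that resemble listed ones, but are neither listed nor needed, are in the scene too. What is shaped like the part that bears holder but purple or yellow is not meant.

How it is judged:
By the outcome, as a careful person would: the job done as asked, in the order asked, and still so for the second after the job is handed in, while the arm keeps its last pose, push and grip.
It also fails if it takes over 58 s, if anything falls off the work surface, if the arm or the gripper's body presses on something with over 40 N, if the wrist force passes 120 N, or if a joint passes its speed limit or range.

## Robot

A 6-joint arm with a two-finger parallel gripper is mounted at the origin on the work surface. World frame = base frame: x ahead of the robot, y to its left, z up, the work surface at z = 0. Lengths are in mm, angles in rad, forces in N, time in s.
With the tool pointing down it reaches from about 400 to 925 mm from the base axis. Payload 12.5 kg.
Tool frame: the origin (TCP) lies between the finger pads; the fingertips stand 11 mm ahead of it and the grasp point (between the pads) lies 8 mm behind it; y points along the fingers, x is the direction in which the jaws open and shut, and the axes are right-handed (so a half turn about y gives the same grasp; the last joint's range is limited). The gripper opens to 95 mm and grips with 3 to 60 N. Pads are 20 mm wide; open, the fingers measure 119 mm over their backs; the gripper's body (75 mm by 180 mm) begins 59 mm behind the grasp point.
Start: joints at [1.191, 0.491, 1.559, -0, 1.092, -0.106], TCP at [168.977, 601.741, 225.661] pointing down, gripper open.
Joint ranges: [-3.1, 3.1], [-0.84, 2.19], [0.05, 2.79], [-1.13, 4.28], [0.06, 2.93], [-2.69, 2.69]. Speed limits (rad/s): [2.22, 2.22, 2.79, 3.14, 3.14, 3.14].

## Interface

Orientations are given as [roll, pitch, yaw] about the fixed x, y, z axes, in that order (R = Rz(yaw) Ry(pitch) Rx(roll)).
In Python, from cell import env gives the robot as it stands.
- The arm moves only by the tool jog_arm, never from a script. Its argument "series" is a list of rows, each an object of numbers: "dx", "dy", "dz": the shift along the world's x, y, z in m; "rx", "ry", "rz": the turn, a rotation vector about the world's x, y, z in degrees; "gripper": the opening, from 0 (shut) to 1 (fully open). A call has 1 to 12 rows; each row shifts and turns the commanded pose from where the row before left it; what a row does not reach is not made up. A row lasts 1/10 s, in which the tool goes at most 50 mm and 8.59 degrees, less where a joint would pass 70% of its speed; a pose out of reach is approached as far as the arm can. A call is refused whole if a number of a shift passes 0.05 or a number of a turn 8.59, either way. A call with a gripper value outside its range is refused whole. The fingers move at their own pace and stop on an object; the grip force is fixed at half the most. Time passes only in rows, so rows that do not move let the fingers close. It gives the time, the measured TCP pose, the force and the opening at its end, in the units of the state.
- env.state(): the state, without advancing time (a new reading comes with each control period).
- env.read_camera(name): name is "scene" or "top" or "wrist"; returns the picture (400x640x3 uint8, red, green, blue); there is no depth.
- env.camera_info(name): a dict with "camera_matrix" (3x3 intrinsics, pixels), "R" (3x3) and "t" (3): a world point X has camera coordinates R X + t; the wrist camera has in their place "mount" (4x4, takes a point from camera to tool coordinates, whose origin is the TCP and whose axes are the tool frame's). Camera axes: x right, y down, z forward; pixel columns grow to the right and rows downward; lengths in mm; the calibration is good to about 2 mm. A picture is of the moment at which its call begins: read the wrist's pose just before it. camera_info takes no time and is no camera call.
- env.job_done(): hands the job in, once; it reports no verdict.
The state is a dict: "t": time; "joints": joint angles; "qvel": joint speeds; "tau": joint torques, N m; "eef_pos": TCP position; "tcp_rot": TCP orientation; "ft_force": force on the tool from outside, world axes, zero at the start; "moment": the same for the moment, N m; "opening": opening from 0.0 (shut) to 1.0 (fully open).
Only numpy, scipy, OpenCV 4.12 (cv2) and the standard library are available. Lean on these libraries where they do the work, as an engineer would, in place of code of your own. Each camera call takes 0.05 s, during which the arm holds its last target.

## Working session

There is one attempt and no reset: what is moved stays moved. The work goes in short steps, Python scripts to look and compute and a tool call to move; the robot and the scene stay as the last step left them, time stands still between calls to the robot, and variables do not carry over. Pictures are saved under pics/ and viewed, and the job is handed in when it is done.

Besides the shell and the picture viewer there is one more tool, called after "Emit:" by a JSON object that holds its "api" and its "payload", one argument or row to a line. jog_arm: Moves the arm, as the interface text tells. Its arguments: {"type":"object","properties":{"series":{"type":"array"}},"required":["series"]}

```bash
ls; mkdir -p pics
python3 - <<'E'
from cell import env
import cv2,json
print(env.state())
for n in ['scene','top','wrist']:
    print(n,env.camera_info(n))
    cv2.imwrite(f'pics/{n}0.png',env.read_camera(n)[:,:,::-1])
E
```

```text
pics
{'t': 0.0, 'joints': array([ 1.19140680e+00,  4.91523096e-01,  1.55945864e+00,  1.74852586e-05,
        1.09167713e+00, -1.05592582e-01]), 'qvel': array([ 0.001401  ,  0.00123977,  0.00203478,  0.00102545, -0.00072513,
       -0.00163531]), 'tau': array([ 1.06915060e-03, -6.12653804e+01, -2.58179605e+01,  6.93018758e-02,
        4.82738251e-02, -6.45308046e-05]), 'eef_pos': array([168.87677625, 601.51223836, 225.08122544]), 'tcp_rot': array([-1.57066853e+00,  1.05864539e-03,  1.29699138e+00]), 'ft_force': array([ 0.6573906 , -0.65269156, -0.3100615 ]), 'moment': array([-0.03888542, -0.06163918,  0.00603126]), 'opening': 0.9999415078738138}
scene {'camera_matrix': array([[506.9716469 ,   0.        , 308.8902995 ],
       [  0.        , 506.9716469 , 195.84836286],
       [  0.        ,   0.        ,   1.        ]]), 'R': array([[ 4.93930876e-01,  8.69501172e-01, -4.97368163e-05],
       [ 6.86798799e-01, -3.90179616e-01, -6.13243244e-01],
       [-5.33235126e-01,  3.02865613e-01, -7.89894120e-01]]), 't': array([-256.10546449, -283.79609848, 1886.17829905])}
top {'camera_matrix': 
[... 194 characters left out ...]
-0.00236001],
       [-0.98721458, -0.02844977, -0.15683746],
       [ 0.15670309,  0.00690648, -0.98762161]]), 't': array([ -14.97478951,  525.99553514, 1154.44535408])}
wrist {'camera_matrix': array([[324.73118834,   0.        , 316.90882748],
       [  0.        , 324.73118834, 201.52058881],
       [  0.        ,   0.        ,   1.        ]]), 'mount': array([[ 9.99998764e-01,  1.15861671e-03, -1.06309470e-03,
         5.63361490e-01],
       [ 1.32648121e-03, -2.58519069e-01,  9.66005244e-01,
        -1.57857344e+02],
       [ 8.44399569e-04, -9.66005460e-01, -2.58520286e-01,
         7.23561801e+01],
       [ 0.00000000e+00,  0.00000000e+00,  0.00000000e+00,
         1.00000000e+00]])}
```

View pics/scene0.png

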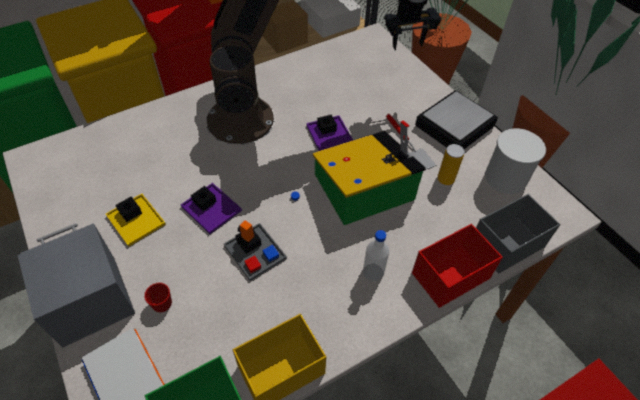

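View pics/top0.png

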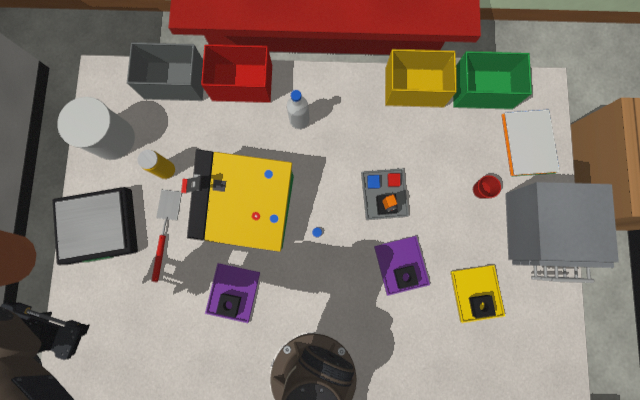

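View pics/wrist0.png

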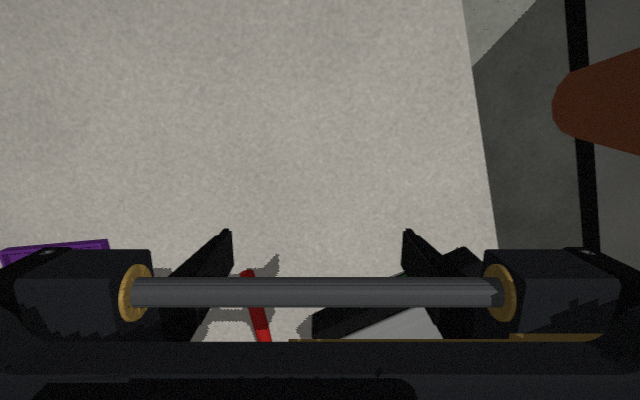

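Run:
```python
import cv2
t=cv2.imread('pics/top0.png'); s=cv2.imread('pics/scene0.png')
a=cv2.resize(t[135:265,140:335],None,fx=4,fy=4,interpolation=cv2.INTER_CUBIC)
cv2.imwrite('pics/tc.png',a)
cv2.imwrite('pics/sc.png',cv2.resize(s[95:225,295:455],None,fx=4.5,fy=4.5,interpolation=cv2.INTER_CUBIC))
b=cv2.resize(t[160:230,350:420],None,fx=6,fy=6,interpolation=cv2.INTER_CUBIC)
c=cv2.resize(s[210:285,215:295],None,fx=5,fy=5.6,interpolation=cv2.INTER_CUBIC)
cv2.imwrite('pics/gc.png',cv2.hconcat([b,c[:420]]))
```

```text
(no output)
```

View pics/tc.png

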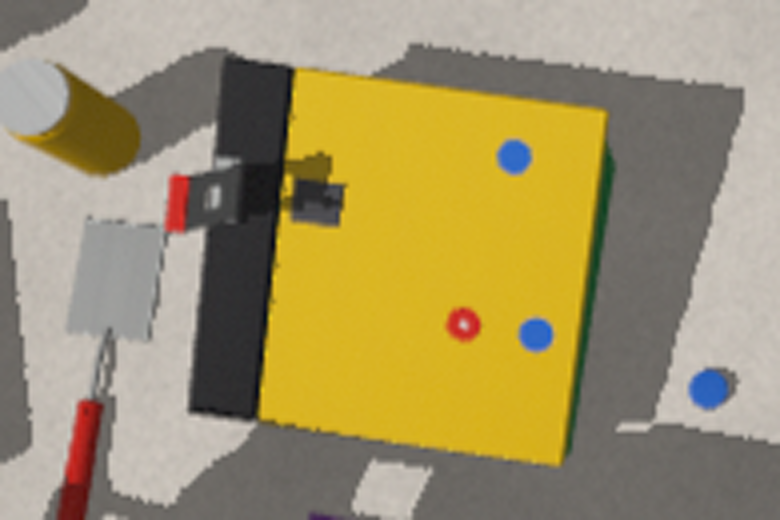

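View pics/sc.png

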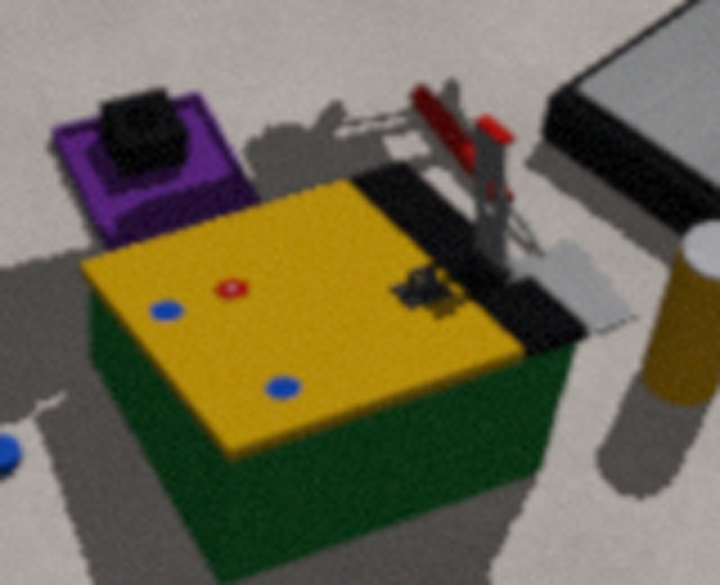

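View pics/gc.png

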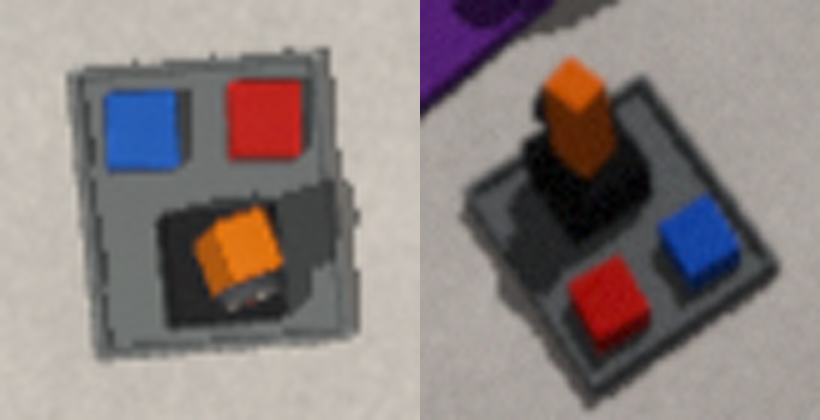

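```bash
cat > h.py <<'E'
import numpy as np, cv2
from cell import env
from scipy.spatial.transform import Rotation as Ro
from scipy.optimize import least_squares
CI={n:env.camera_info(n) for n in ['scene','top','wrist']}
def proj(n,X,st=None):
    X=np.atleast_2d(np.array(X,float)); c=CI[n]
    if n=='wrist':
        Rt=Ro.from_euler('xyz',st['tcp_rot']).as_matrix()
        T=(X-st['eef_pos'])@Rt; M=c['mount']; C=(T-M[:3,3])@M[:3,:3]
    else: C=X@c['R'].T+c['t']
    p=C@c['camera_matrix'].T
    return p[:,:2]/p[:,2:]
def ray(n,uv,z,st=None):
    c=CI[n]; d=np.linalg.inv(c['camera_matrix'])@[uv[0],uv[1],1]
    if n=='wrist':
        Rt=Ro.from_euler('xyz',st['tcp_rot']).as_matrix(); M=c['mount']
        o=st['eef_pos']+Rt@M[:3,3]; d=Rt@M[:3,:3]@d
    else: o=-c['R'].T@c['t']; d=c['R'].T@d
    return o+d*(z-o[2])/d[2]
def lidT(p):
    Rz=Ro.from_euler('z',p[2]).as_matrix(); 
    Rl=Rz@Ro.from_euler('y',-np.radians(15)).as_matrix()
    o=np.array([p[0],p[1],132.5])
    return Rl,o
def lidpt(p,X): R,o=lidT(p); return np.atleast_2d(X)@R.T+o
E
cat > fit.py <<'E'
from h import *
H=126
L=[[H,85,0],[H,-133,0],[-H,-133,0],[-H,85,0],[-H,133,0],[H,133,0]]
tp=np.array([(293,67),(607,108),(562,466),(259,419),(190,411),(222,57)])/4+[140,135]
sp=np.array([(522,352),(232,455),(82,265),(347,180),(405,163),(587,335)])/4.5+[295,95]
rt=np.array([463,324])/4+[140,135]; rs=np.array([232,289])/4.5+[295,95]
def f(p,full=False):
    P=lidpt(p,L); S=lidpt(p,[[-35,-p[3],0]])
    return np.concatenate([proj('top',P)-tp,proj('scene',P)-sp,proj('top',S)-rt,proj('scene',S)-rs]).ravel()
s=least_squares(f,[500,150,0,40],loss='soft_l1'); p=s.x
print(p); print(f(p).reshape(-1,2).round(1))
lt=np.array([177,203])/4+[140,135]; ls=np.array([494,131])/4.5+[295,95]
def hp(a,X):
    R=Ro.from_euler('x',-a).as_matrix() 
    return lidpt(p,np.atleast_2d(X)@R.T+[35,112,6])
def g(a):
    e=hp(a[0],[[0,-107,5]])
    return np.concatenate([proj('top',e)-lt,proj('scene',e)-ls]).ravel()
s=least_squares(g,[1.5]); print('hasp',s.x,s.fun.round(1))
print('spot',lidpt(p,[[-35,-p[3],0]]),'hinge',lidpt(p,[[35,112,6]]),'end',hp(s.x[0],[[0,-107,0]]))
E
python3 fit.py
```

```text
[ 4.94549586e+02  2.20658005e+02 -1.11818811e-01  5.21074517e+01]
[[ 0.2 -1.2]
 [ 0.2 -0.6]
 [-0.  -0.5]
 [-1.   0.3]
 [-0.5 -0.1]
 [ 0.7 -1.1]
 [ 0.6 -0.7]
 [-0.9 -0.9]
 [-1.3 -0.7]
 [-0.5 -0.7]
 [-0.8 -0.9]
 [ 0.1 -1.7]
 [ 0.  -0.9]
 [ 0.   0.4]]
hasp [1.54048814] [ 0.1 -0.8 -0.1 -0.5]
spot [[455.13885793 172.64840667 123.44133342]] hinge [[539.10026469 328.35939431 147.35422154]] end [[511.23040351 328.22596639 250.66081878]]
```

```bash
cat > plan.py <<'E'
from h import *
p=np.array([494.55,220.66,-0.1118,52.1])
R,o=lidT(p)
Rt=np.column_stack([R[:,0],-R[:,2],R[:,1]])
def tcp_for_tip(X): return lidpt(p,np.array(X)+[0,0,11])[0]
E
python3 - <<'E'
from plan import *
s=env.state(); Rc=Ro.from_euler('xyz',s['tcp_rot'])
print('rv deg',np.degrees((Ro.from_matrix(Rt)*Rc.inv()).as_rotvec()))
print('tgt',tcp_for_tip([35,157,66]),'delta',tcp_for_tip([35,157,66])-s['eef_pos'])
for yz in [(157,66),(65,66),(55,63),(35,50),(20,30),(26,12),(26,9)]:
    pass
print('lid y in world',R[:,1],'n',R[:,2])
print('tin',ray('top',(149,157),140),'angle0')
E
```

```text
rv deg [  9.13404419 -13.57177931 -80.22058987]
tgt [525.85775057 375.1314634  215.9349552 ] delta [ 356.91711345 -226.43643002   -9.27641011]
lid y in world [0.11156724 0.99375689 0.        ] n [-0.25720321  0.02887573  0.96592583]
tin [608.06992973 477.79831705 140.        ] angle0
```

Emit:
{"api": "jog_arm", "payload": {
  "series": [
    {"dx":0.0357,"dy":-0.0226,"dz":-0.001,"rx":0.913,"ry":-1.357,"rz":-8.022,"gripper":0},
    {"dx":0.0357,"dy":-0.0226,"dz":-0.001,"rx":0.913,"ry":-1.357,"rz":-8.022,"gripper":0},
    {"dx":0.0357,"dy":-0.0226,"dz":-0.001,"rx":0.913,"ry":-1.357,"rz":-8.022,"gripper":0},
    {"dx":0.0357,"dy":-0.0226,"dz":-0.001,"rx":0.913,"ry":-1.357,"rz":-8.022,"gripper":0},
    {"dx":0.0357,"dy":-0.0226,"dz":-0.001,"rx":0.913,"ry":-1.357,"rz":-8.022,"gripper":0},
    {"dx":0.0357,"dy":-0.0226,"dz":-0.001,"rx":0.913,"ry":-1.357,"rz":-8.022,"gripper":0},
    {"dx":0.0357,"dy":-0.0226,"dz":-0.001,"rx":0.913,"ry":-1.357,"rz":-8.022,"gripper":0},
    {"dx":0.0357,"dy":-0.0226,"dz":-0.001,"rx":0.913,"ry":-1.357,"rz":-8.022,"gripper":0},
    {"dx":0.0357,"dy":-0.0226,"dz":-0.001,"rx":0.913,"ry":-1.357,"rz":-8.022,"gripper":0},
    {"dx":0.0357,"dy":-0.0226,"dz":0,"rx":0.913,"ry":-1.357,"rz":-8.022,"gripper":0},
    {"gripper":0},
    {"gripper":0}
  ]
}}

```text
$.series[10]: bad value
```

Run:
```python
from plan import *
s=env.state(); Rc=Ro.from_euler('xyz',s['tcp_rot'])
print('rv deg',np.degrees((Ro.from_matrix(Rt)*Rc.inv()).as_rotvec()), s['joints'],s['opening'])
print('tip in lid', (s['eef_pos']-o)@R-[0,0,11],s['ft_force'])
for n in ['scene','wrist']: cv2.imwrite(f'pics/{n}1.png',env.read_camera(n)[:,:,::-1])
a=cv2.imread('pics/scene1.png'); cv2.imwrite('pics/s1c.png',cv2.resize(a[60:220,280:480],None,fx=3.7,fy=3.7))
```

```text
rv deg [  9.13404419 -13.57177931 -80.22058987] [ 1.19136360e+00  4.91404172e-01  1.55929532e+00 -3.37714663e-05
  1.09169232e+00 -1.05605989e-01] 1.0024687335205489
tip in lid [-329.60427499  342.20250345  173.29906746] [-0.44150092 -0.28139217  0.36487077]
```

View pics/s1c.png

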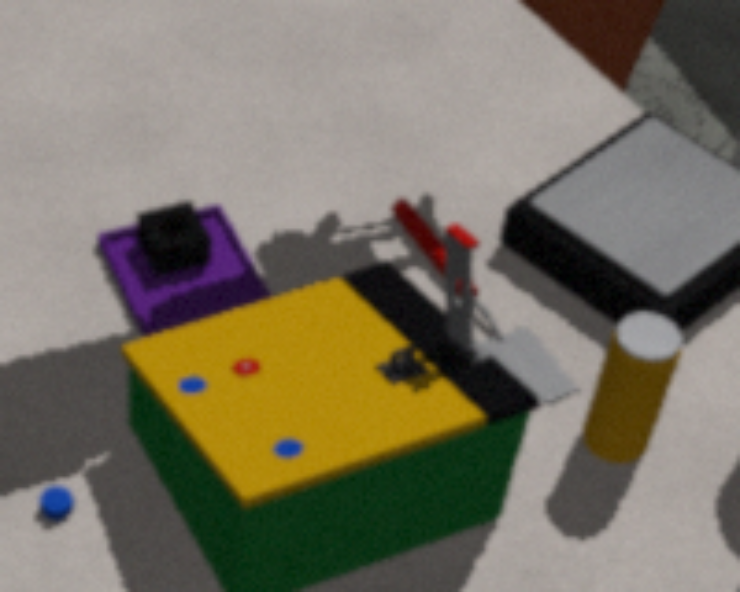

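View pics/wrist1.png

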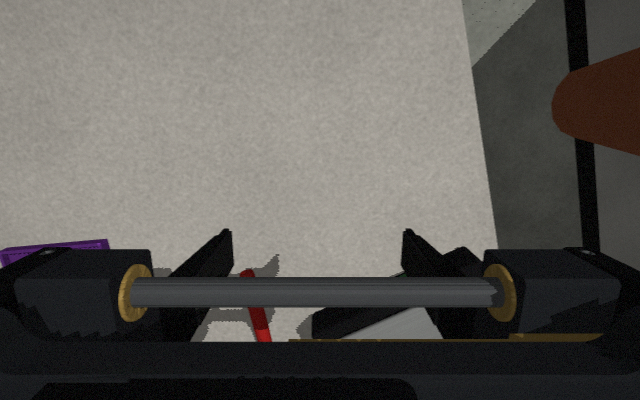

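The move was refused (row 10: a row with only a gripper value), so nothing moved. The hasp still stands at scene crop (460,290). I'm resending with full rows.

Emit:
{"api": "jog_arm", "payload": {
  "series": [
    {"dx":0.0357,"dy":-0.0226,"dz":-0.001,"rx":0.913,"ry":-1.357,"rz":-8.022,"gripper":0},
    {"dx":0.0357,"dy":-0.0226,"dz":-0.001,"rx":0.913,"ry":-1.357,"rz":-8.022,"gripper":0},
    {"dx":0.0357,"dy":-0.0226,"dz":-0.001,"rx":0.913,"ry":-1.357,"rz":-8.022,"gripper":0},
    {"dx":0.0357,"dy":-0.0226,"dz":-0.001,"rx":0.913,"ry":-1.357,"rz":-8.022,"gripper":0},
    {"dx":0.0357,"dy":-0.0226,"dz":-0.001,"rx":0.913,"ry":-1.357,"rz":-8.022,"gripper":0},
    {"dx":0.0357,"dy":-0.0226,"dz":-0.001,"rx":0.913,"ry":-1.357,"rz":-8.022,"gripper":0},
    {"dx":0.0357,"dy":-0.0226,"dz":-0.001,"rx":0.913,"ry":-1.357,"rz":-8.022,"gripper":0},
    {"dx":0.0357,"dy":-0.0226,"dz":-0.001,"rx":0.913,"ry":-1.357,"rz":-8.022,"gripper":0},
    {"dx":0.0357,"dy":-0.0226,"dz":-0.001,"rx":0.913,"ry":-1.357,"rz":-8.022,"gripper":0},
    {"dx":0.0357,"dy":-0.0226,"dz":0,"rx":0.913,"ry":-1.357,"rz":-8.022,"gripper":0},
    {"dx":0,"dy":0,"dz":0,"rx":0,"ry":0,"rz":0,"gripper":0},
    {"dx":0,"dy":0,"dz":0,"rx":0,"ry":0,"rz":0,"gripper":0}
  ]
}}

```text
t: 1.45
eef_pos: [526.2, 375.2, 216.3]
tcp_rot: [-1.571, -0.262, -0.112]
ft_force: [-1.3, 0.7, -0.0]
opening: 0.049
```

Run:
```python
from plan import *
s=env.state(); Rc=Ro.from_euler('xyz',s['tcp_rot'])
print('rv deg',np.degrees((Ro.from_matrix(Rt)*Rc.inv()).as_rotvec()), s['joints'],s['opening'])
print('tip in lid', (s['eef_pos']-o)@R-[0,0,11],s['ft_force'])
for n in ['scene','wrist']: cv2.imwrite(f'pics/{n}2.png',env.read_camera(n)[:,:,::-1])
a=cv2.imread('pics/scene2.png'); cv2.imwrite('pics/s2c.png',cv2.resize(a[60:220,280:480],None,fx=3.7,fy=3.7))
```

```text
rv deg [ 0.03733273 -0.00375585  0.01605568] [ 0.5847083   0.47082997  1.64942814 -0.22728207  0.83204554  0.83417144] 0.04855077981475471
tip in lid [ 35.38842663 157.1031179   66.25637369] [-1.3019602   0.69029367 -0.02649969]
```

View pics/s2c.png

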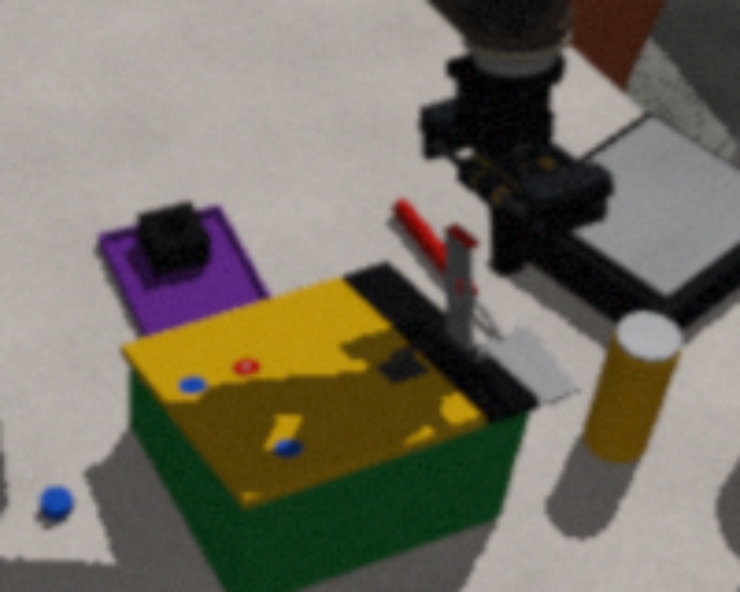

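View pics/wrist2.png

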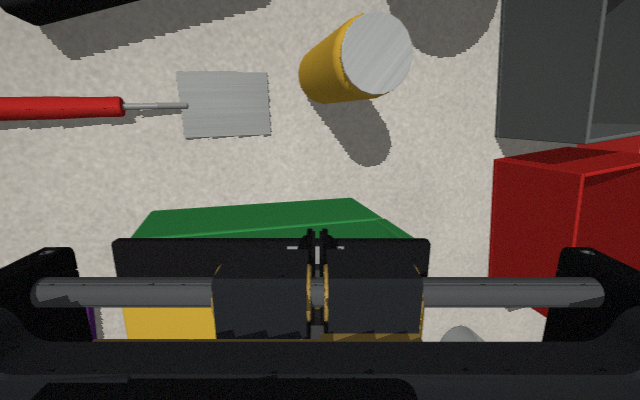

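Emit:
{"api": "jog_arm", "payload": {
  "series": [
    {"dx":-0.002,"dy":-0.0179,"dz":0,"gripper":0},
    {"dx":-0.002,"dy":-0.0179,"dz":0,"gripper":0},
    {"dx":-0.002,"dy":-0.0179,"dz":0,"gripper":0},
    {"dx":-0.002,"dy":-0.0179,"dz":0,"gripper":0},
    {"dx":-0.002,"dy":-0.0179,"dz":0,"gripper":0},
    {"dx":0.0007,"dy":-0.0091,"dz":-0.0065,"gripper":0},
    {"dx":0.0007,"dy":-0.0091,"dz":-0.0065,"gripper":0},
    {"dx":0.0016,"dy":-0.0077,"dz":-0.0091,"gripper":0},
    {"dx":0.0016,"dy":-0.0077,"dz":-0.0091,"gripper":0},
    {"dx":0.0017,"dy":-0.0032,"dz":-0.0076,"gripper":0},
    {"dx":0.0017,"dy":-0.0032,"dz":-0.0076,"gripper":0}
  ]
}}

```text
$.series[0]: bad value
```

Run:
```python
from plan import *
s=env.state(); Rc=Ro.from_euler('xyz',s['tcp_rot'])
print('tip in lid', (s['eef_pos']-o)@R-[0,0,11],s['ft_force'])
for n in ['scene']: cv2.imwrite(f'pics/{n}3.png',env.read_camera(n)[:,:,::-1])
a=cv2.imread('pics/scene3.png'); cv2.imwrite('pics/s3c.png',cv2.resize(a[60:220,280:480],None,fx=3.7,fy=3.7))
```

```text
tip in lid [ 34.4652969  157.94204732  66.83165548] [-0.14319832  0.29063273  0.2107863 ]
```

View pics/s3c.png

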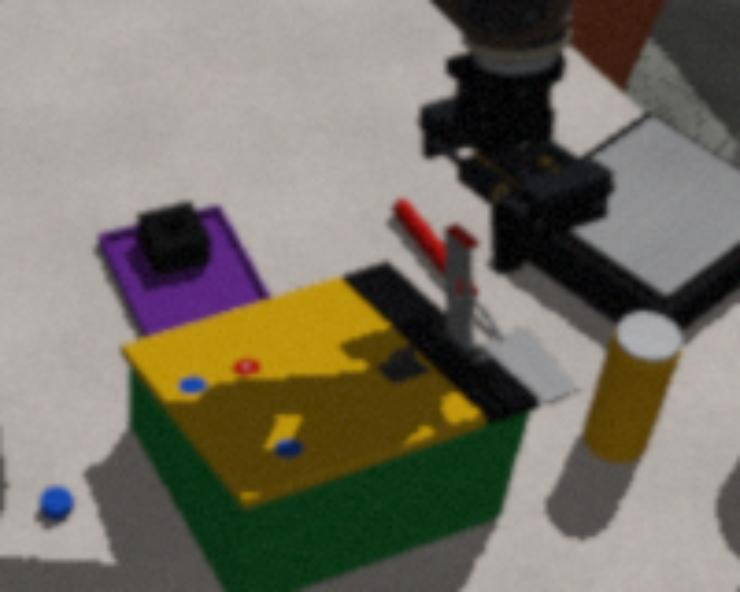

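Every row needs all the fields. The arm hasn't moved, so I'm resending with them filled in.

Emit:
{"api": "jog_arm", "payload": {
  "series": [
    {"dx":-0.002,"dy":-0.0179,"dz":0,"rx":0,"ry":0,"rz":0,"gripper":0},
    {"dx":-0.002,"dy":-0.0179,"dz":0,"rx":0,"ry":0,"rz":0,"gripper":0},
    {"dx":-0.002,"dy":-0.0179,"dz":0,"rx":0,"ry":0,"rz":0,"gripper":0},
    {"dx":-0.002,"dy":-0.0179,"dz":0,"rx":0,"ry":0,"rz":0,"gripper":0},
    {"dx":-0.002,"dy":-0.0179,"dz":0,"rx":0,"ry":0,"rz":0,"gripper":0},
    {"dx":0.0007,"dy":-0.0091,"dz":-0.0065,"rx":0,"ry":0,"rz":0,"gripper":0},
    {"dx":0.0007,"dy":-0.0091,"dz":-0.0065,"rx":0,"ry":0,"rz":0,"gripper":0},
    {"dx":0.0016,"dy":-0.0077,"dz":-0.0091,"rx":0,"ry":0,"rz":0,"gripper":0},
    {"dx":0.0016,"dy":-0.0077,"dz":-0.0091,"rx":0,"ry":0,"rz":0,"gripper":0},
    {"dx":0.0017,"dy":-0.0032,"dz":-0.0076,"rx":0,"ry":0,"rz":0,"gripper":0},
    {"dx":0.0017,"dy":-0.0032,"dz":-0.0076,"rx":0,"ry":0,"rz":0,"gripper":0}
  ]
}}

```text
t: 2.7
eef_pos: [524.1, 246.0, 169.3]
tcp_rot: [-1.571, -0.262, -0.112]
ft_force: [0.2, 0.5, 1.0]
opening: 0.007
```

Run:
```python
from plan import *
s=env.state(); Rc=Ro.from_euler('xyz',s['tcp_rot'])
print('tip in lid', (s['eef_pos']-o)@R-[0,0,11],s['ft_force'])
for n in ['scene']: cv2.imwrite(f'pics/{n}3.png',env.read_camera(n)[:,:,::-1])
a=cv2.imread('pics/scene3.png'); cv2.imwrite('pics/s3c.png',cv2.resize(a[60:220,280:480],None,fx=3.7,fy=3.7))
```

```text
tip in lid [35.20323104 28.45340277 17.6716941 ] [0.18400483 0.50192348 0.97549881]
```

View pics/s3c.png

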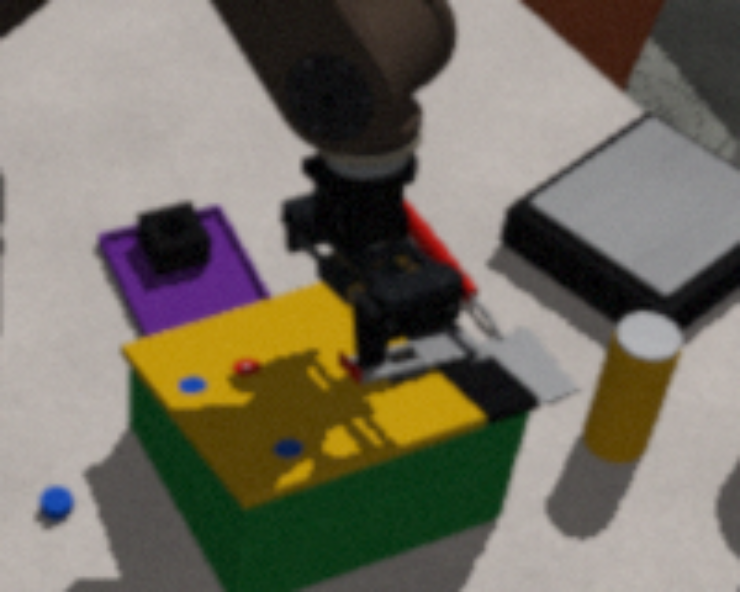

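The hasp is almost flat, with the finger at crop (370,350) inside the lip. Next I press it down along the lid normal.

Emit:
{"api": "jog_arm", "payload": {
  "series": [
    {"dx":0.0008,"dy":-0.0001,"dz":-0.0029,"rx":0,"ry":0,"rz":0,"gripper":0},
    {"dx":0.0008,"dy":-0.0001,"dz":-0.0029,"rx":0,"ry":0,"rz":0,"gripper":0},
    {"dx":0.0005,"dy":-0.0001,"dz":-0.0019,"rx":0,"ry":0,"rz":0,"gripper":0},
    {"dx":0,"dy":0,"dz":0,"rx":0,"ry":0,"rz":0,"gripper":0}
  ]
}}

```text
t: 3.15
eef_pos: [526.1, 246.1, 162.4]
tcp_rot: [-1.571, -0.263, -0.112]
ft_force: [-0.2, -0.6, -0.1]
opening: 0.006
```

Emit:
{"api": "jog_arm", "payload": {
  "series": [
    {"dx":0.0003,"dy":0,"dz":-0.001,"rx":0,"ry":0,"rz":0,"gripper":0},
    {"dx":0,"dy":0,"dz":0,"rx":0,"ry":0,"rz":0,"gripper":0}
  ]
}}

```text
t: 3.35
eef_pos: [526.4, 246.1, 161.6]
tcp_rot: [-1.571, -0.263, -0.112]
ft_force: [0.0, -0.8, 0.7]
opening: 0.002
```

Emit:
{"api": "jog_arm", "payload": {
  "series": [
    {"dx":0.0003,"dy":0,"dz":-0.001,"rx":0,"ry":0,"rz":0,"gripper":0},
    {"dx":0,"dy":0,"dz":0,"rx":0,"ry":0,"rz":0,"gripper":0}
  ]
}}

```text
t: 3.55
eef_pos: [526.6, 246.0, 161.1]
tcp_rot: [-1.571, -0.263, -0.112]
ft_force: [-3.1, -1.2, 7.9]
opening: 0.007
```

Emit:
{"api": "jog_arm", "payload": {
  "series": [
    {"dx":0.0003,"dy":0,"dz":-0.001,"rx":0,"ry":0,"rz":0,"gripper":0},
    {"dx":0,"dy":0,"dz":0,"rx":0,"ry":0,"rz":0,"gripper":0}
  ]
}}

```text
t: 3.75
eef_pos: [526.7, 246.0, 161.0]
tcp_rot: [-1.571, -0.264, -0.112]
ft_force: [-8.9, -1.4, 16.2]
opening: 0.001
```

Run:
```python
from plan import *
s=env.state()
print('tip in lid', (s['eef_pos']-o)@R-[0,0,11],s['ft_force'])
```

```text
tip in lid [35.53355381 28.80805917  8.93384904] [-8.89516754 -1.36937236 16.24491196]
```

Emit:
{"api": "jog_arm", "payload": {
  "series": [
    {"dx":-0.0103,"dy":0.0012,"dz":0.0386,"rx":0,"ry":0,"rz":0,"gripper":0},
    {"dx":-0.0103,"dy":0.0012,"dz":0.0386,"rx":0,"ry":0,"rz":0,"gripper":0.7},
    {"dx":0,"dy":-0.045,"dz":0.04,"rx":0,"ry":0,"rz":0,"gripper":0.7},
    {"dx":0,"dy":-0.045,"dz":0,"rx":0,"ry":0,"rz":0,"gripper":0.7}
  ]
}}

```text
t: 4.15
eef_pos: [507.4, 166.6, 274.3]
tcp_rot: [-1.568, -0.27, -0.109]
ft_force: [0.6, -1.4, -0.6]
opening: 0.202
```

Run:
```python
from plan import *
print(ray('top',(392.5,200.8),105),ray('scene',(246,225.4),105))
s=env.state();print(s['joints'],s['eef_pos'])
im={n:env.read_camera(n)[:,:,::-1] for n in ['top','scene','wrist']}
for n in im: cv2.imwrite(f'pics/{n}4.png',im[n])
b=cv2.resize(im['top'][135:265,160:300],None,fx=3,fy=3,interpolation=cv2.INTER_CUBIC)
c=cv2.resize(im['scene'][95:225,295:425],None,fx=3,fy=3,interpolation=cv2.INTER_CUBIC)
cv2.imwrite('pics/c4.png',cv2.hconcat([b,c]))
```

```text
[ 509.01315394 -209.99401594  105.        ] [ 514.02310916 -206.67925207  105.        ]
[ 0.23678096  0.22722241  1.86660975 -0.1233384   0.79623026  0.42063602] [507.41498748 166.63834526 274.34914356]
```

View pics/c4.png

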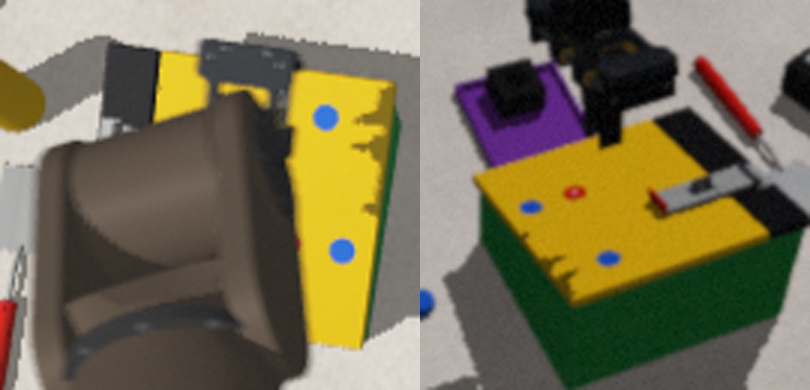

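View pics/wrist4.png

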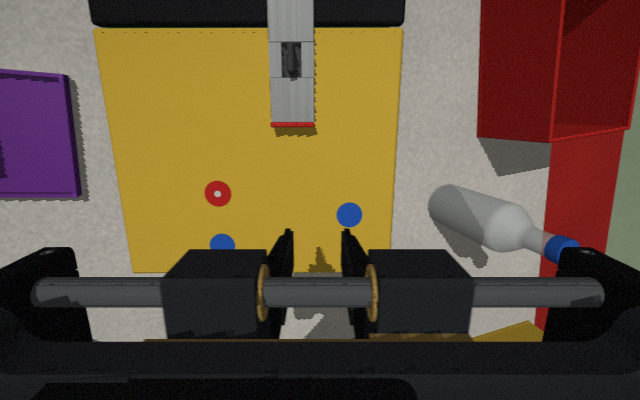

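Run:
```python
from plan import *
s=env.state(); Rc=Ro.from_euler('xyz',s['tcp_rot'])
w=ray('wrist',(217.5,193.5),123.4,s); print('spot wrist',w, 'lid',(w-o)@R, s['eef_pos'])
Rg=Ro.from_euler('xyz',[-np.pi/2,0,-1.22])
print(np.degrees((Rg*Rc.inv()).as_rotvec()), np.array([511,-208,255])-s['eef_pos'])
L=[[126,85,0],[126,-133,0],[-126,-133,0],[-126,85,0]]
print(proj('wrist',lidpt(p,L),s).round(1))
```

```text
spot wrist [453.69784036 173.94236954 123.4       ] lid [-36.53449787 -50.98372983   0.36837596] [506.41517274 164.13275857 270.69462473]
[  9.83440581  12.50492872 -62.93143195] [   4.58482726 -372.13275857  -15.69462473]
[[407.2  27.5]
 [391.5 274.9]
 [132.4 275.6]
 [ 91.6  28. ]]
```

Emit:
{"api": "jog_arm", "payload": {
  "series": [
    {"dx":0.0005,"dy":-0.0413,"dz":0,"rx":1.093,"ry":1.389,"rz":-6.992,"gripper":0.7},
    {"dx":0.0005,"dy":-0.0413,"dz":0,"rx":1.093,"ry":1.389,"rz":-6.992,"gripper":0.7},
    {"dx":0.0005,"dy":-0.0413,"dz":0,"rx":1.093,"ry":1.389,"rz":-6.992,"gripper":0.7},
    {"dx":0.0005,"dy":-0.0413,"dz":0,"rx":1.093,"ry":1.389,"rz":-6.992,"gripper":0.7},
    {"dx":0.0005,"dy":-0.0413,"dz":-0.003,"rx":1.093,"ry":1.389,"rz":-6.992,"gripper":0.7},
    {"dx":0.0005,"dy":-0.0413,"dz":-0.003,"rx":1.093,"ry":1.389,"rz":-6.992,"gripper":0.7},
    {"dx":0.0005,"dy":-0.0413,"dz":-0.003,"rx":1.093,"ry":1.389,"rz":-6.992,"gripper":0.7},
    {"dx":0.0005,"dy":-0.0413,"dz":-0.003,"rx":1.093,"ry":1.389,"rz":-6.992,"gripper":0.7},
    {"dx":0.0005,"dy":-0.0413,"dz":-0.003,"rx":1.093,"ry":1.389,"rz":-6.992,"gripper":0.7},
    {"dx":0,"dy":0,"dz":0,"rx":0,"ry":0,"rz":0,"gripper":0.7},
    {"dx":0,"dy":0,"dz":0,"rx":0,"ry":0,"rz":0,"gripper":0.7}
  ]
}}

```text
t: 5.4
eef_pos: [511.0, -205.8, 254.1]
tcp_rot: [-1.571, 0.002, -1.217]
ft_force: [0.2, 0.6, -0.7]
opening: 0.702
```

```bash
cat > wf.py <<'E'
from plan import *
import sys,json
s=env.state(); im=env.read_camera('wrist')[:,:,::-1].copy()
print(s['t'],s['eef_pos'],s['tcp_rot'],s['joints'])
np.save('st.npy',np.r_[s['eef_pos'],s['tcp_rot']])
cv2.imwrite(f'pics/{sys.argv[1]}.png',im)
im2=env.read_camera('scene')[:,:,::-1]; cv2.imwrite(f'pics/{sys.argv[1]}s.png',im2)
E
python3 wf.py w5
```

```text
5.4 [ 511.04998747 -205.83634342  254.0678208 ] [-1.57120165  0.00227565 -1.21732265] [-5.03357559e-01  3.57182998e-01  1.70383382e+00  1.34046361e-03
  1.08256150e+00  7.13334683e-01]
```

View pics/w5.png

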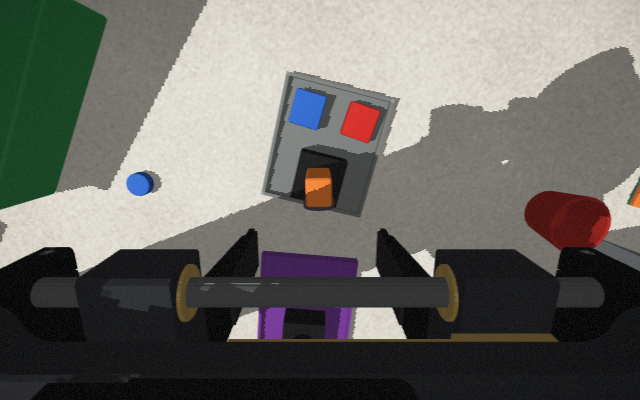

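View pics/w5s.png

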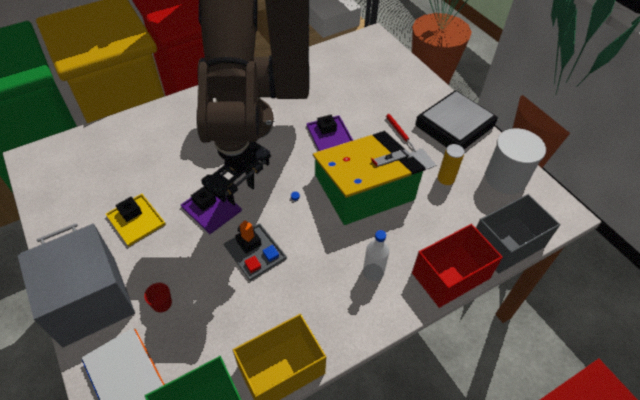

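Candidate holders are: the grey tray's black block with the orange gauge at wrist (318,185), and the empty blocks on purple (305,290) and yellow (scene 128,210). Only the grey one holds the gauge. I'm confirming that in an enlarged crop.

Run:
```python
import cv2
a=cv2.imread('pics/w5.png'); cv2.imwrite('pics/w5c.png',cv2.resize(a[140:220,260:380],None,fx=6,fy=6,interpolation=cv2.INTER_CUBIC))
```

```text
(no output)
```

View pics/w5c.png

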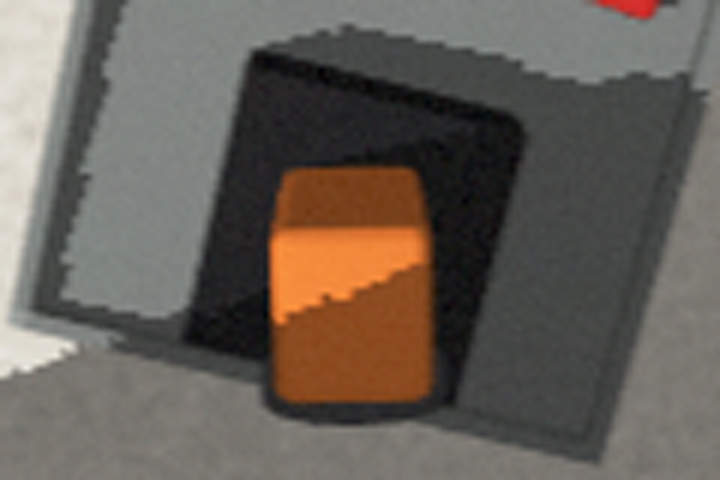

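Run:
```python
from plan import *
a=np.load('st.npy'); s=dict(eef_pos=a[:3],tcp_rot=a[3:])
c=np.array([(272,230),(430,228),(434,402),(276,402)])
px=(c+.5)/6+[260,140]-.5
def f(q):
    B=np.array([[15,13],[15,-13],[-15,-13],[-15,13]]); cs,sn=np.cos(q[2]),np.sin(q[2])
    X=np.c_[B@np.array([[cs,sn],[-sn,cs]])+q[:2],np.full(4,105.)]
    return (proj('wrist',X,s)-px).ravel()
r=least_squares(f,[510,-208,.35]); print(r.x,r.fun.round(2))
for u,v in px: print(ray('wrist',(u,v),105,s).round(1))
```

```text
[ 5.11373250e+02 -2.07004045e+02  3.70923952e-01] [-0.29 -0.55  0.48 -0.65 -0.04  0.43 -0.15  0.84]
[ 520.2 -189.9  105. ]
[ 529.3 -213.5  105. ]
[ 502.5 -224.4  105. ]
[ 493.5 -200.2  105. ]
```

Emit:
{"api": "jog_arm", "payload": {
  "series": [
    {"dx":0.0003,"dy":-0.0012,"dz":-0.04,"rx":0,"ry":0,"rz":1,"gripper":0.7},
    {"dx":0,"dy":0,"dz":-0.04,"rx":0,"ry":0,"rz":0,"gripper":0.7},
    {"dx":0,"dy":0,"dz":-0.04,"rx":0,"ry":0,"rz":0,"gripper":0.7},
    {"dx":0,"dy":0,"dz":-0.03,"rx":0,"ry":0,"rz":0,"gripper":0.7},
    {"dx":0,"dy":0,"dz":-0.02,"rx":0,"ry":0,"rz":0,"gripper":0.7},
    {"dx":0,"dy":0,"dz":-0.009,"rx":0,"ry":0,"rz":0,"gripper":0.7},
    {"dx":0,"dy":0,"dz":0,"rx":0,"ry":0,"rz":0,"gripper":0.7}
  ]
}}

```text
t: 6.2
eef_pos: [511.2, -205.9, 75.5]
tcp_rot: [-1.571, 0.002, -1.198]
ft_force: [0.3, -0.0, -0.5]
opening: 0.699
```

```bash
python3 wf.py w6
python3 - <<'E'
import cv2
a=cv2.imread('pics/w6s.png'); b=cv2.imread('pics/w6.png')
cv2.imwrite('pics/w6c.png',cv2.hconcat([cv2.resize(a[180:280,190:290],(400,400)),cv2.resize(b[120:320,220:420],(400,400))]))
E
```

```text
6.2 [ 511.20462592 -205.86256308   75.5449851 ] [-1.57106051  0.00207336 -1.19758353] [-5.03234519e-01  5.88035300e-01  1.88180246e+00  1.80155039e-03
  6.73518051e-01  6.92939597e-01]
```

View pics/w6c.png

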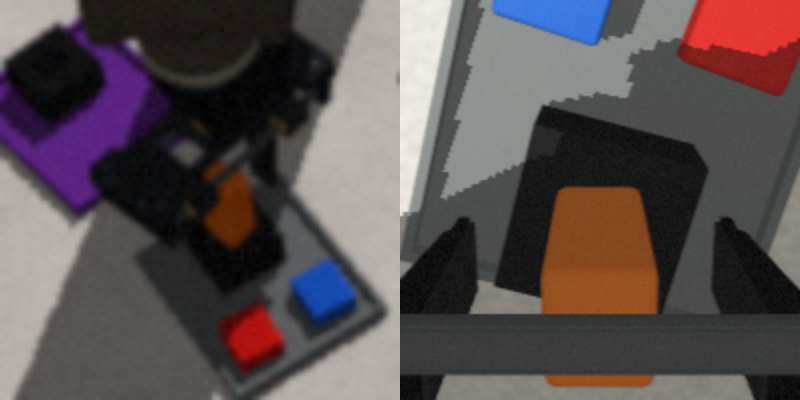

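The box sits centred between the open fingers (crop centre at x 599). Closing.

Emit:
{"api": "jog_arm", "payload": {
  "series": [
    {"dx":0,"dy":0,"dz":0,"rx":0,"ry":0,"rz":0,"gripper":0},
    {"dx":0,"dy":0,"dz":0,"rx":0,"ry":0,"rz":0,"gripper":0},
    {"dx":0,"dy":0,"dz":0,"rx":0,"ry":0,"rz":0,"gripper":0},
    {"dx":0,"dy":0,"dz":0,"rx":0,"ry":0,"rz":0,"gripper":0},
    {"dx":0,"dy":0,"dz":0,"rx":0,"ry":0,"rz":0,"gripper":0},
    {"dx":0,"dy":0,"dz":0,"rx":0,"ry":0,"rz":0,"gripper":0},
    {"dx":0,"dy":0,"dz":0,"rx":0,"ry":0,"rz":0,"gripper":0},
    {"dx":0,"dy":0,"dz":0,"rx":0,"ry":0,"rz":0,"gripper":0},
    {"dx":0,"dy":0,"dz":0,"rx":0,"ry":0,"rz":0,"gripper":0},
    {"dx":0,"dy":0,"dz":0,"rx":0,"ry":0,"rz":0,"gripper":0}
  ]
}}

```text
t: 7.3
eef_pos: [511.2, -207.0, 76.0]
tcp_rot: [-1.57, 0.001, -1.199]
ft_force: [0.0, -1.0, 1.5]
opening: 0.274
```

Emit:
{"api": "jog_arm", "payload": {
  "series": [
    {"dx":0,"dy":0,"dz":0.01,"rx":0,"ry":0,"rz":0,"gripper":0},
    {"dx":0,"dy":0,"dz":0.02,"rx":0,"ry":0,"rz":0,"gripper":0},
    {"dx":0,"dy":0,"dz":0.02,"rx":0,"ry":0,"rz":0,"gripper":0},
    {"dx":0,"dy":0,"dz":0.03,"rx":0,"ry":0,"rz":0,"gripper":0},
    {"dx":0,"dy":0,"dz":0.04,"rx":0,"ry":0,"rz":0,"gripper":0},
    {"dx":0,"dy":0,"dz":0.04,"rx":0,"ry":0,"rz":0,"gripper":0},
    {"dx":0,"dy":0,"dz":0.04,"rx":0,"ry":0,"rz":0,"gripper":0},
    {"dx":0,"dy":0,"dz":0.02,"rx":0,"ry":0,"rz":0,"gripper":0},
    {"dx":0,"dy":0,"dz":0,"rx":0,"ry":0,"rz":0,"gripper":0}
  ]
}}

```text
t: 8.2
eef_pos: [511.7, -207.1, 299.2]
tcp_rot: [-1.567, -0.003, -1.199]
ft_force: [-0.4, 0.1, -1.9]
opening: 0.272
```

```bash
python3 wf.py w7
python3 - <<'E'
import cv2
a=cv2.imread('pics/w7s.png'); b=cv2.imread('pics/w7.png')
cv2.imwrite('pics/w7c.png',cv2.hconcat([cv2.resize(a[110:260,170:320],(400,400),interpolation=cv2.INTER_CUBIC),cv2.resize(b[120:320,220:420],(400,400))]))
from plan import *
s=env.state(); Rc=Ro.from_euler('xyz',s['tcp_rot'])
# gauge axis z = -tool y ; target tool y=-n, minimal rotation
for yaw in [None]:
    ty=Rc.as_matrix()[:,1]; v=np.cross(ty,-R[:,2]); ang=np.arcsin(np.linalg.norm(v)); rv=v/np.linalg.norm(v)*ang
    print('rv',np.degrees(rv))
    tgt=lidpt(p,[[-35.5,-51.5,65+60]])[0]; print('tgt',tgt,tgt-s['eef_pos'],s['opening'],s['ft_force'])
E
```

```text
8.2 [ 511.68472183 -207.08736177  299.17384827] [-1.56679166 -0.00287528 -1.19926869] [-5.04823788e-01  3.15607368e-01  1.64068336e+00  1.33776359e-03
  1.18053003e+00  6.93933164e-01]
rv [ -1.7624587  -14.93341882  -0.02287619]
tgt [422.57759772 176.91666793 244.05265218] [-88.15950074 383.56094393 -51.34952259] 0.2762014500291694 [ 0.16056768  0.16025637 -2.1617851 ]
```

View pics/w7c.png

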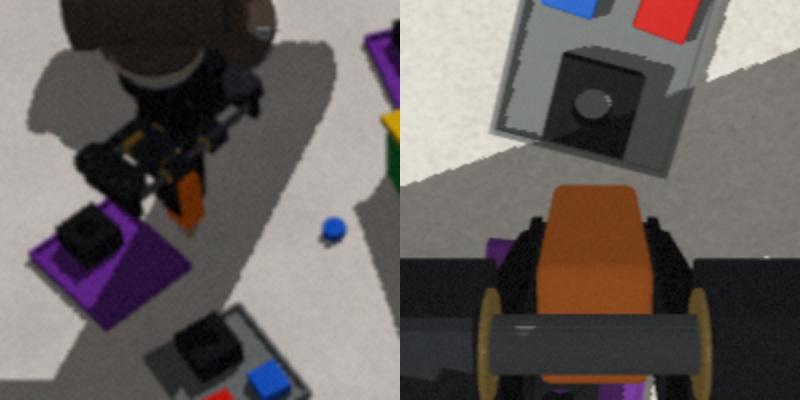

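Emit:
{"api": "jog_arm", "payload": {
  "series": [
    {"dx":-0.0088,"dy":0.0384,"dz":-0.003,"rx":-0.176,"ry":-1.493,"rz":0,"gripper":0},
    {"dx":-0.0088,"dy":0.0384,"dz":-0.003,"rx":-0.176,"ry":-1.493,"rz":0,"gripper":0},
    {"dx":-0.0088,"dy":0.0384,"dz":-0.003,"rx":-0.176,"ry":-1.493,"rz":0,"gripper":0},
    {"dx":-0.0088,"dy":0.0384,"dz":-0.003,"rx":-0.176,"ry":-1.493,"rz":0,"gripper":0},
    {"dx":-0.0088,"dy":0.0384,"dz":-0.003,"rx":-0.176,"ry":-1.493,"rz":0,"gripper":0},
    {"dx":-0.0088,"dy":0.0384,"dz":-0.003,"rx":-0.176,"ry":-1.493,"rz":0,"gripper":0},
    {"dx":-0.0088,"dy":0.0384,"dz":-0.008,"rx":-0.176,"ry":-1.493,"rz":0,"gripper":0},
    {"dx":-0.0088,"dy":0.0384,"dz":-0.008,"rx":-0.176,"ry":-1.493,"rz":0,"gripper":0},
    {"dx":-0.0088,"dy":0.0384,"dz":-0.008,"rx":-0.176,"ry":-1.493,"rz":0,"gripper":0},
    {"dx":-0.0088,"dy":0.0384,"dz":-0.008,"rx":-0.176,"ry":-1.493,"rz":0,"gripper":0},
    {"dx":0,"dy":0,"dz":0,"rx":0,"ry":0,"rz":0,"gripper":0},
    {"dx":0,"dy":0,"dz":0,"rx":0,"ry":0,"rz":0,"gripper":0}
  ]
}}

```text
t: 9.5
eef_pos: [422.2, 177.6, 244.6]
tcp_rot: [-1.341, -0.121, -1.21]
ft_force: [-0.2, -0.3, -0.4]
opening: 0.271
```

```bash
python3 wf.py w8
python3 - <<'E'
import cv2
from plan import *
a=np.load('st.npy'); Rc=Ro.from_euler('xyz',a[3:]).as_matrix()
print('tcp lid',(a[:3]-o)@R,'-tool y in lid',-Rc[:,1]@R, env.state()['ft_force'])
print('plunger tip px scene', proj('scene',a[:3]+Rc@[0,65,0]))
E
```

```text
9.5 [422.16837174 177.60530742 244.57473736] [-1.34079607 -0.12079429 -1.21027094] [ 0.31510182  0.1562985   2.05321215 -0.16617956  0.7023003   1.62600833]
tcp lid [-35.83190027 -50.86131598 125.62943476] -tool y in lid [2.50734569e-03 7.61273285e-04 9.99996567e-01] [-0.36953583 -1.17585112 -1.41936568]
plunger tip px scene [[345.68369374 143.10603466]]
```

View pics/w8.png

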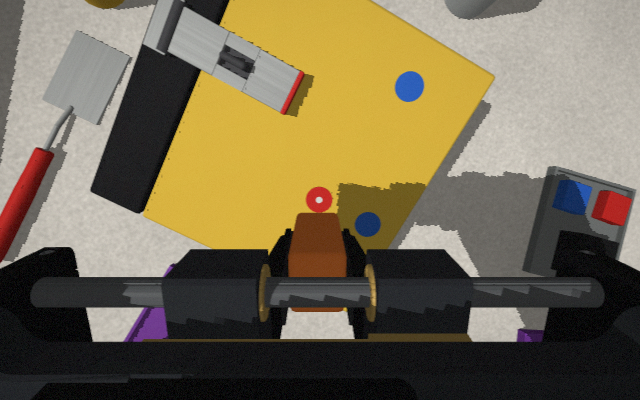

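View pics/w8s.png

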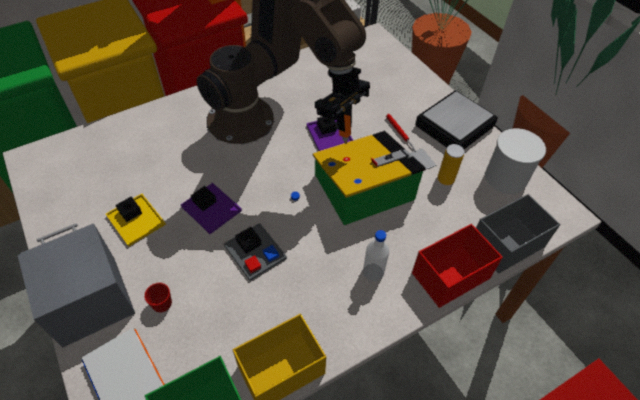

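Run:
```python
import cv2
from plan import *
a=np.load('st.npy'); s=dict(eef_pos=a[:3],tcp_rot=a[3:]); Rc=Ro.from_euler('xyz',a[3:]).as_matrix()
im=cv2.imread('pics/w8.png'); hsv=cv2.cvtColor(im,cv2.COLOR_BGR2HSV)
m=((hsv[...,0]<6)|(hsv[...,0]>174))&(hsv[...,1]>170)&(hsv[...,2]>120)
m[:, :280]=0;m[:,350:]=0;m[:180]=0;m[218:]=0
ys,xs=np.nonzero(m); print(xs.min(),xs.max(),ys.min(),ys.max())
c=((xs.min()+xs.max())/2,(ys.min()+ys.max())/2)
# intersect ray with lid plane
A=ray('wrist',c,0,s);B=ray('wrist',c,200,s)
za,zb=((A-o)@R)[2],((B-o)@R)[2]; P=A+(B-A)*za/(za-zb)
print(c,'spot lid',(P-o)@R,'world',P,'pred axis px',proj('wrist',a[:3]+Rc@[0,125.6,0],s))
L=[[126,85,0],[126,-133,0],[-126,133,0],[-126,85,0]]
print(proj('wrist',lidpt(p,L),s).round(1))
cv2.imwrite('pics/w8c.png',cv2.resize(im[170:330,240:400],None,fx=3.7,fy=3.7,interpolation=cv2.INTER_CUBIC))
```

```text
307 331 187 211
(np.float64(319.0), np.float64(199.0)) spot lid [-3.60887671e+01 -5.29053481e+01 -1.24344979e-14] world [454.00605314 171.97407653 123.15953977] pred axis px [[317.06112152 198.08367299]]
[[257.  -74.6]
 [498.7  73.9]
 [ 88.5 190.8]
 [139.5 214.7]]
```

View pics/w8c.png

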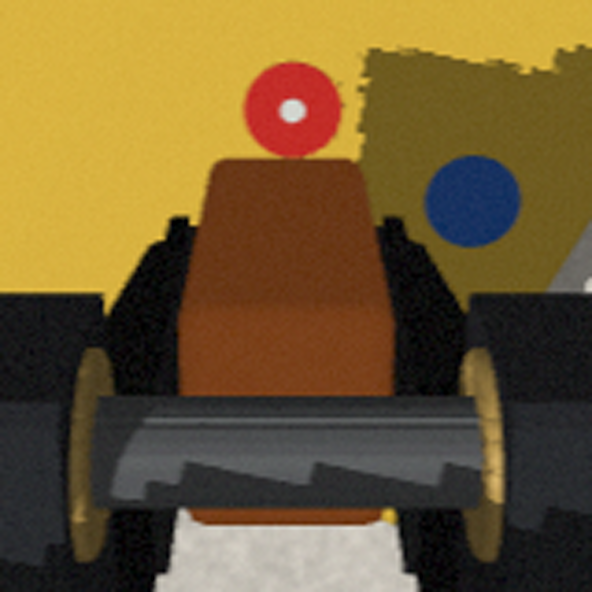

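Only the spot at (319,199) is red with a white dot; the disc at (367,224) is blue. The gauge axis lies about 1.7 mm off it across the slope. I'm correcting that and lowering towards the spot.

Emit:
{"api": "jog_arm", "payload": {
  "series": [
    {"dx":-0.0002,"dy":-0.0017,"dz":0,"rx":0,"ry":0,"rz":0,"gripper":0},
    {"dx":0.0039,"dy":-0.0004,"dz":-0.0145,"rx":0,"ry":0,"rz":0,"gripper":0},
    {"dx":0.0039,"dy":-0.0004,"dz":-0.0145,"rx":0,"ry":0,"rz":0,"gripper":0},
    {"dx":0.0039,"dy":-0.0004,"dz":-0.0145,"rx":0,"ry":0,"rz":0,"gripper":0},
    {"dx":0.0018,"dy":-0.0002,"dz":-0.0068,"rx":0,"ry":0,"rz":0,"gripper":0},
    {"dx":0.001,"dy":-0.0001,"dz":-0.0039,"rx":0,"ry":0,"rz":0,"gripper":0},
    {"dx":0,"dy":0,"dz":0,"rx":0,"ry":0,"rz":0,"gripper":0}
  ]
}}

```text
t: 10.3
eef_pos: [437.6, 173.4, 191.7]
tcp_rot: [-1.338, -0.121, -1.214]
ft_force: [1.1, 0.7, -1.6]
opening: 0.272
```

```bash
cat > chk.py <<'E'
from plan import *
import sys
P=[];F=[];A=[]
for i in range(int(sys.argv[2]) if len(sys.argv)>2 else 4):
    s=env.state(); P.append((s['eef_pos']-o)@R); F.append(s['ft_force']@R); A.append(-Ro.from_euler('xyz',s['tcp_rot']).as_matrix()[:,1]@R)
    im=env.read_camera('scene')[:,:,::-1]
print(s['t'],'tcp lid',np.mean(P,0).round(2),'F lid',np.mean(F,0).round(2),'axis',np.mean(A,0).round(4),'op',s['opening'])
cv2.imwrite(f'pics/{sys.argv[1]}.png',im)
cv2.imwrite(f'pics/{sys.argv[1]}c.png',cv2.resize(im[90:200,290:440],None,fx=5,fy=5,interpolation=cv2.INTER_CUBIC))
E
python3 chk.py p9
```

```text
10.45 tcp lid [-34.13 -53.08  70.82] F lid [ 0.02  0.21 -1.67] axis [-8.e-04  2.e-04  1.e+00] op 0.2725222705362412
```

View pics/p9c.png

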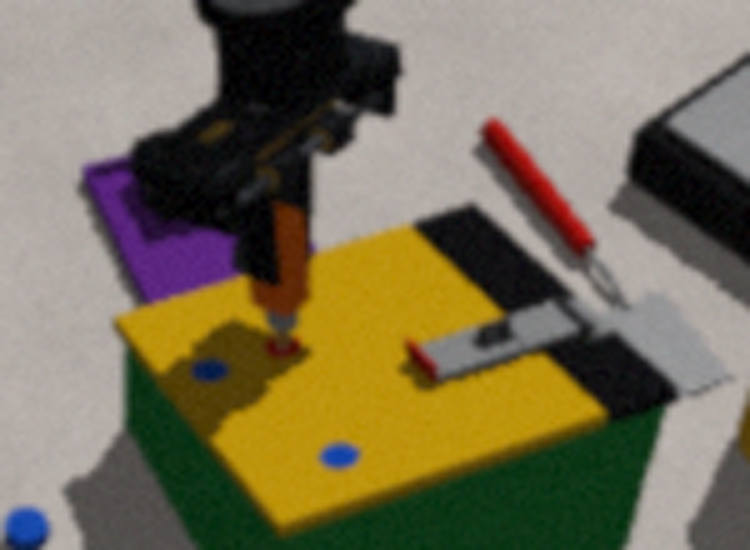

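Emit:
{"api": "jog_arm", "payload": {
  "series": [
    {"dx":-0.0012,"dy":0.0005,"dz":-0.0003,"rx":0,"ry":0,"rz":0,"gripper":0},
    {"dx":0.0005,"dy":-0.0001,"dz":-0.0019,"rx":0,"ry":0,"rz":0,"gripper":0},
    {"dx":0.0005,"dy":0,"dz":-0.0019,"rx":0,"ry":0,"rz":0,"gripper":0},
    {"dx":0,"dy":0,"dz":0,"rx":0,"ry":0,"rz":0,"gripper":0}
  ]
}}

```text
t: 10.9
eef_pos: [437.2, 174.3, 187.4]
tcp_rot: [-1.338, -0.121, -1.213]
ft_force: [-0.4, -0.3, -1.1]
opening: 0.272
```

```bash
python3 chk.py p10 8
```

```text
11.25 tcp lid [-35.72 -52.48  66.63] F lid [-0.19  0.1  -1.24] axis [-4.e-04  2.e-04  1.e+00] op 0.2728129552501798
```

View pics/p10c.png

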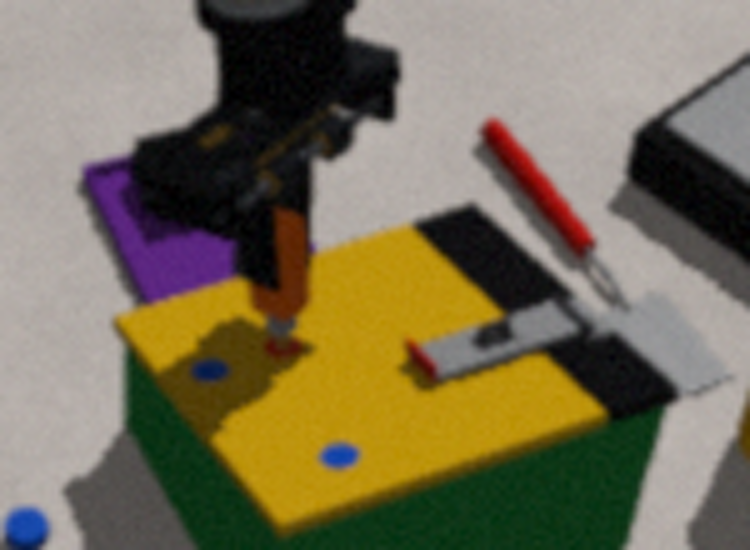

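Emit:
{"api": "jog_arm", "payload": {
  "series": [
    {"dx":0.0003,"dy":0,"dz":-0.001,"rx":0,"ry":0,"rz":0,"gripper":0},
    {"dx":0,"dy":0,"dz":0,"rx":0,"ry":0,"rz":0,"gripper":0}
  ]
}}

```text
t: 11.5
eef_pos: [437.6, 174.3, 186.6]
tcp_rot: [-1.337, -0.121, -1.213]
ft_force: [0.3, 1.2, -0.6]
opening: 0.276
```

```bash
python3 chk.py p11 6
python3 - <<'E'
from plan import *
im=[cv2.imread('pics/p11.png')]
print('spot px static',proj('scene',lidpt(p,[[-35,-52.1,0]])),'tip',proj('scene',lidpt(p,[[-35.7,-52.5,.5]])),'foot',proj('scene',lidpt(p,[[-35.7,-52.5,14.5],[-35.7,-52.5,29.5]])))
a=np.hstack([cv2.imread('pics/scene0.png')[135:185,320:370],im[0][135:185,320:370]])
cv2.imwrite('pics/cmp.png',cv2.resize(a,None,fx=8,fy=8,interpolation=cv2.INTER_CUBIC))
E
```

```text
11.75 tcp lid [-35.67 -52.46  65.62] F lid [-0.37 -0.1  -1.26] axis [-5.e-04  2.e-04  1.e+00] op 0.27086021333741805
spot px static [[346.58076393 159.60099664]] tip [[346.36070565 159.39896271]] foot [[346.1090251  155.71732364]
 [345.83631412 151.72804668]]
```

View pics/cmp.png

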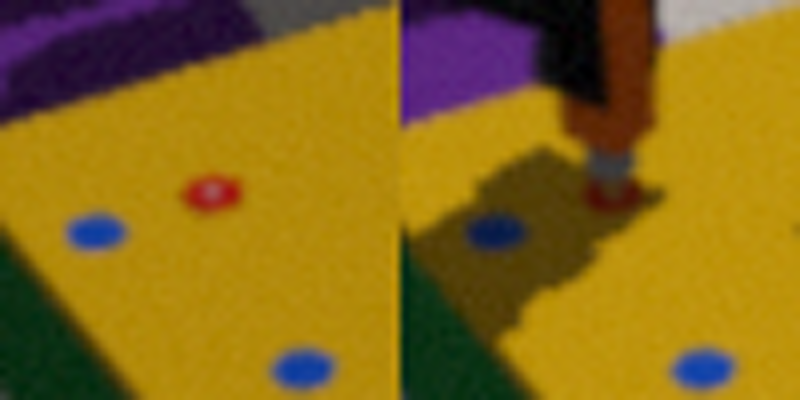

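The plunger stands over the spot centre: crop (611,193), against (612,193) for the spot. Now I feed in by single millimetres.

Emit:
{"api": "jog_arm", "payload": {
  "series": [
    {"dx":0.0003,"dy":0,"dz":-0.001,"rx":0,"ry":0,"rz":0,"gripper":0},
    {"dx":0,"dy":0,"dz":0,"rx":0,"ry":0,"rz":0,"gripper":0}
  ]
}}

```text
t: 12.0
eef_pos: [437.9, 174.3, 185.6]
tcp_rot: [-1.338, -0.121, -1.213]
ft_force: [-0.3, -0.7, 0.9]
opening: 0.271
```

```bash
python3 chk.py p12 6
```

```text
12.25 tcp lid [-35.65 -52.43  64.61] F lid [-0.8  -0.54  0.53] axis [-5.e-04  2.e-04  1.e+00] op 0.27074494964626133
```

Emit:
{"api": "jog_arm", "payload": {
  "series": [
    {"dx":0.0003,"dy":0,"dz":-0.001,"rx":0,"ry":0,"rz":0,"gripper":0},
    {"dx":0,"dy":0,"dz":0,"rx":0,"ry":0,"rz":0,"gripper":0}
  ]
}}

```text
t: 12.5
eef_pos: [438.2, 174.2, 184.6]
tcp_rot: [-1.338, -0.121, -1.213]
ft_force: [-0.9, -0.7, 0.4]
opening: 0.272
```

```bash
python3 chk.py p13 6
```

```text
12.75 tcp lid [-35.63 -52.43  63.53] F lid [-0.98 -1.15  0.61] axis [-4.e-04  2.e-04  1.e+00] op 0.2686645778709821
```

Emit:
{"api": "jog_arm", "payload": {
  "series": [
    {"dx":0.0003,"dy":0,"dz":-0.001,"rx":0,"ry":0,"rz":0,"gripper":0},
    {"dx":0,"dy":0,"dz":0,"rx":0,"ry":0,"rz":0,"gripper":0}
  ]
}}

```text
t: 13.0
eef_pos: [438.5, 174.2, 183.6]
tcp_rot: [-1.338, -0.121, -1.213]
ft_force: [-1.8, -1.4, 1.3]
opening: 0.272
```

```bash
python3 chk.py p14 10
```

```text
13.45 tcp lid [-35.61 -52.38  62.5 ] F lid [-1.15 -1.36  1.51] axis [-4.e-04  2.e-04  1.e+00] op 0.27085476386317503
```

The spring force matches contact at TCP z ≈ 65.2 mm, so about 3.3 mm more is needed for halfway.

Emit:
{"api": "jog_arm", "payload": {
  "series": [
    {"dx":0.0003,"dy":0,"dz":-0.001,"rx":0,"ry":0,"rz":0,"gripper":0},
    {"dx":0.0002,"dy":0,"dz":-0.001,"rx":0,"ry":0,"rz":0,"gripper":0},
    {"dx":0.0003,"dy":-0.0001,"dz":-0.001,"rx":0,"ry":0,"rz":0,"gripper":0},
    {"dx":0,"dy":0,"dz":0,"rx":0,"ry":0,"rz":0,"gripper":0}
  ]
}}

```text
t: 13.9
eef_pos: [439.3, 174.2, 180.6]
tcp_rot: [-1.338, -0.121, -1.213]
ft_force: [-1.8, -0.9, 3.3]
opening: 0.272
```

```bash
python3 chk.py p15 14
python3 - <<'E'
from plan import *
b=cv2.imread('pics/p15.png')
a=np.hstack([cv2.imread('pics/p11.png')[120:170,320:370],b[120:170,320:370]])
cv2.imwrite('pics/cmp2.png',cv2.resize(a,None,fx=8,fy=8,interpolation=cv2.INTER_CUBIC))
t=env.read_camera('wrist')[:,:,::-1]; cv2.imwrite('pics/w15.png',t)
E
```

```text
14.55 tcp lid [-35.56 -52.34  59.42] F lid [-1.14 -0.78  2.68] axis [-6.e-04  1.e-04  1.e+00] op 0.27179741643413163
```

View pics/cmp2.png

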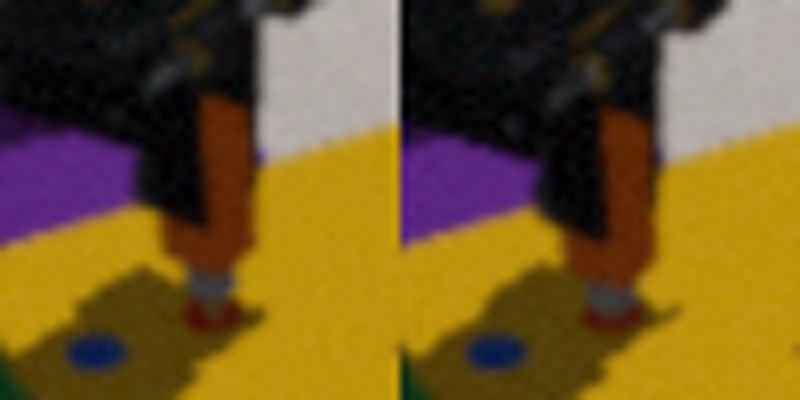

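View pics/p15.png

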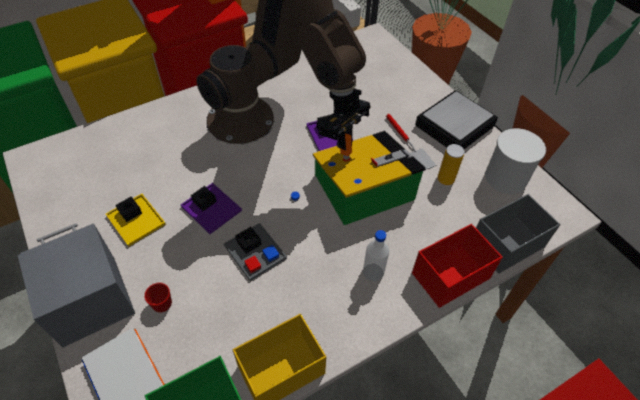

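View pics/w15.png

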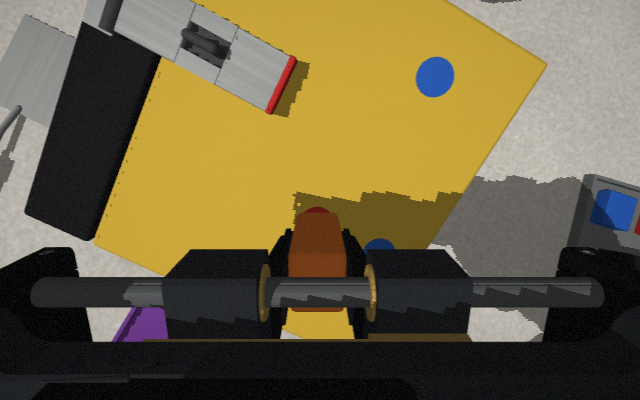

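Run:
```python
from cell import env
print(env.job_done()); print(env.state()['t'])
```

```text
the job is handed in; nothing more can be done
None
the job is handed in; nothing more can be done
```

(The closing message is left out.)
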